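Strip the mounting plate out of a used control box

ROBOT

A 6-joint arm with a two-finger parallel gripper is mounted at the origin on the work surface. World frame = base frame: x ahead of the robot, y to its left, z up, the work surface at z = 0. Lengths are in m, angles in rad, forces in N, time in s.
With the tool pointing down it reaches from about 0.35 to 0.975 m from the base axis. Payload 4.9 kg.
Tool frame: the origin (TCP) lies on the mounting face of the last link; the fingertips stand 173 mm ahead of it and the grasp point (between the pads) lies 155 mm ahead of it; z points along the fingers, y is the direction in which the jaws open and shut (so a half turn about z gives the same grasp; the last joint's range is limited). The gripper opens to 85 mm and grips with 20 to 120 N. Pads are 22 mm wide; open, the fingers measure 114 mm over their backs; the gripper's body (76 mm by 85 mm) begins 54 mm behind the grasp point. The pads swing forward as they close: fully open they stand 13 mm farther back than shut.
Start: joints at [0.988, 0.053, 1.613, -0, 1.476, -0.119], TCP at [0.28, 0.559, 0.405] pointing down, gripper open.
Joint ranges: [-3.01, 3.01], [-1.01, 2.22], [0.06, 2.58], [-1.02, 4.17], [0.09, 2.62], [-3.14, 3.14]. Speed limits (rad/s): [2.57, 2.57, 3.14, 3.14, 3.14, 3.14].

INTERFACE

Orientations are given as a unit quaternion [w, x, y, z].
In Python, from plant import manip gives the robot as it stands.
- The arm moves only by the tool play_rows, never from a script. Its argument "increments" is a list of rows, each an object with "offset": the shift along the tool's x, y, z in mm, a list of three; "twist": the turn about the tool's z in rad; "grip": the opening, from 0 (shut) to 1 (fully open). In form: [{"offset": [dx, dy, dz], "twist": twist, "grip": grip}, ...]. A call has 1 to 5 rows; each row is the pose to reach, as a shift and turn from the pose commanded when the call began, along the tool's axes at that moment; what a row does not reach only later rows make up. A row lasts 1/12 s, in which the tool goes at most 41.7 mm and 7.16 degrees, less where a joint would pass 70% of its speed; a pose out of reach is approached as far as the arm can. A call with a gripper value outside its range is refused whole. The fingers move at their own pace and stop on an object; the grip force is fixed at half the most. Time passes only in rows, so rows that repeat a pose let the fingers close. It gives the time, the measured TCP pose, the force and the opening at its end, in the units of the state.
- manip.state(): the state, without advancing time (a new reading comes with each control period).
- manip.grab_frame(name): name is "side" or "top"; returns the picture (400x640x3 uint8, blue, green, red); there is no depth.
- manip.get_calibration(name): a dict with "fx", "fy", "cx", "cy" (pixels), "T" (4x4, takes a point from camera to world coordinates). Camera axes: x right, y down, z forward; pixel columns grow to the right and rows downward; lengths in m; the calibration is good to about 2 mm. A picture is of the moment at which its call begins. get_calibration takes no time and is no camera call.
- manip.job_done(): hands the job in, once; it reports no verdict.
Trained networks look in the newest picture that a camera, given by its name, has taken for a name from the list of things; names that differ only in an ending like _2 or _b are one class to them, and where a whole thing is asked for, a point or a joint stands for the part that bears it (a point fixed in the world has none). Each returns a list of dicts, best first, with "p" (0 to 1); they miss things now and then, are a little off and sometimes report something else, mostly with a low value. They report only what shows in the picture. A call takes as long as a camera call.
- manip.boxes_of(query, camera): "xyz" ([x, y, z] in m, in the coordinates of the camera as it stood for that picture, good to about 4 mm: the middle of the surface that is visible of it).
- manip.tip_of(query, camera): "xyz" ([x, y, z] in m, in the coordinates of the camera as it stood for that picture, good to about 4 mm: a listed point, or the origin of a listed thing).
The state is a dict: "time": time; "joint_pos": joint angles; "joint_vel": joint speeds; "joint_efforts": joint torques, N m; "tool_pos": TCP position; "tool_rot": TCP orientation; "contact_force": force on the tool from outside, world axes, zero at the start; "ft_torque": the same for the moment, N m; "gripper_width": opening from 0.0 (shut) to 1.0 (fully open).
Only numpy, scipy, OpenCV 4.12 (cv2) and the standard library are available. Lean on these libraries where they do the work, as an engineer would, in place of code of your own. Each camera call takes 0.05 s, during which the arm holds its last target. There are 200 camera calls.

TASK

This used control box lies on its back with its door standing open; the wires and the four fixing nuts are already off. Lift the orange mounting plate, with all its devices, straight up off its four studs, keeping it level and never forcing it so that it does not cock and jam, and lay it gently down flat, devices up, in the cardboard tray. Then push the empty box's door fully shut, leaving the other things on the table where they are.

Things in the scene. Friction and masses are not known exactly. Their poses are not given: they have to be found in the camera images.
- enclosure: Grey steel control box lying on its back, open upwards, 250 (x) by 200 (y) by 105 mm high without its door, walls 4 mm; it does not move. Origin: centre of its underside. Four upright 8 mm studs stand inside at x = +-95, y = +-70 mm, tips 46 mm above the origin; the plate rests on collars 16 mm above the origin. The door is hinged along the top of the +y wall.
- plate: Orange mounting plate 210 (x) by 160 (y) by 4 mm, 9.5 mm holes at its corners, loose on the studs; about 0.7 kg with its devices. Origin: centre of its underside, z up; at the start its axes are the box's. It balances on y = 0, 3 mm to the -x side of the origin. Besides the power supply: terminal blocks (from y = +-48 mm outwards) and a wire duct (x = 55 to 82 mm), all below 43 mm.
- psu_top (a point): Centre of the top of the power supply, the aluminium box that stands on the plate and is the part to hold: 100 (plate x) by 40 (plate y) mm, gripped across the 40 mm. This point lies 83 mm above the plate's underside and 15 mm to the -x side of the plate's origin, so the plate's balance point is 12 mm from it towards +x.
- tray: Low open cardboard tray, outside 280 (x) by 230 (y) by 50 mm high, walls 5 mm, inner floor 5 mm above the origin; it does not move. Origin: centre of its underside. The plate fits flat on its floor, long side along x, either way round.
- door (a joint): Angle of the box's door, rad: 0 shut (lying level on the box), 1.57 upright, starts open between 1.65 and 1.9, leaning outwards. The hinge is stiff: the door stays where it is left, and moving it takes about 5 to 10 N near its free edge.
- door_hinge (a point): Middle of the door's hinge line, which runs along the box's x, on top of its +y wall, 107 mm above the table.
- door_edge (a point): Middle of the door's free edge, on its outer face. The door is a flat panel 250 mm along the hinge, 200 mm from hinge to free edge and 16 mm thick; shut, its inner face is at the height of the hinge line and its outer face 16 mm above it.
- pipe_tee: Bystander: black plastic pipe tee standing on end, 72 mm wide, 100 mm tall. Origin: centre of its foot.
- nut_dish: Bystander: round steel dish with the four nuts, 90 mm wide, 32 mm high. Origin: centre of its underside.
- screwdriver: Bystander: screwdriver lying on the table, 200 mm long along its x. Origin: under its middle.
- spray_can: Bystander: blue can, 60 mm in diameter, 160 mm tall. Origin: centre of its foot.

How it is judged:
By the outcome, as a careful person would: the job done as asked, in the order asked, and still so for the second after the job is handed in, with the robot touching nothing.
It also fails if it takes over 72 s, if anything falls off the work surface, if the arm or the gripper's body presses on something with over 40 N, if the wrist force passes 120 N, or if a joint passes its speed limit or range.

## Working session

There is one attempt and no reset: what is moved stays moved. The work goes in short steps, Python scripts to look and compute and a tool call to move; the robot and the scene stay as the last step left them, time stands still between calls to the robot, and variables do not carry over. Pictures are saved under pics/ and viewed, about 8 in all and at most 12, crops included, and the job is handed in when it is done.

Besides the shell and the picture viewer there is one more tool, called by a JSON object that holds its "method" and its "body", one argument or row to a line. play_rows: Moves the arm, as the interface text tells. Its arguments: {"type":"object","properties":{"increments":{"type":"array"}},"required":["increments"]}

```bash
mkdir -p pics; cat > h.py <<'E'
import numpy as np, cv2
from plant import manip
from scipy.spatial.transform import Rotation as R
def cal(c):
    k=manip.get_calibration(c); return k,np.array(k["T"])
def w(c,p):
    k,T=cal(c); return (T@np.r_[p,1])[:3]
def proj(c,P):
    k,T=cal(c); q=np.linalg.inv(T)@np.r_[P,1]; return np.array([k["fx"]*q[0]/q[2]+k["cx"],k["fy"]*q[1]/q[2]+k["cy"]])
def ray(c,uv,z):
    k,T=cal(c); d=T[:3,:3]@np.array([(uv[0]-k["cx"])/k["fx"],(uv[1]-k["cy"])/k["fy"],1]); o=T[:3,3]; return o+d*(z-o[2])/d[2]
def rot():
    q=manip.state()["tool_rot"]; return R.from_quat([q[1],q[2],q[3],q[0]])
E
python3 - <<'E'
from h import *
for c in ("side","top"):
    im=manip.grab_frame(c); cv2.imwrite(f"pics/{c}0.png",im)
    for n in ["enclosure","plate","psu_top","tray","door_hinge","door_edge","pipe_tee","nut_dish","screwdriver","spray_can"]:
        r=manip.tip_of(n,c)
        print(c,n,[(round(d["p"],2),w(c,d["xyz"]).round(3).tolist()) for d in r[:2]])
    print(cal(c)[1].round(3).tolist())
s=manip.state();print(s["time"],s["tool_pos"],rot().as_matrix().round(3).tolist(),s["gripper_width"])
E
```

```text
side enclosure []
side plate [(0.56, [0.79, 0.053, -0.003])]
side psu_top [(0.66, [0.555, 0.163, 0.099])]
side tray [(0.65, [0.469, -0.291, -0.0])]
side door_hinge [(0.57, [0.586, 0.26, 0.106])]
side door_edge [(0.96, [0.593, 0.318, 0.301])]
side pipe_tee []
side nut_dish [(0.7, [0.77, -0.154, 0.004]), (0.51, [0.519, -0.567, -0.001])]
side screwdriver [(0.5, [0.469, -0.291, -0.001]), (0.49, [0.518, -0.568, 0.001])]
side spray_can [(0.56, [0.341, 0.525, -0.001])]
[[-0.423, -0.715, 0.557, -0.484], [-0.906, 0.333, -0.261, 0.531], [0.002, -0.615, -0.788, 1.645], [0.0, 0.0, 0.0, 1.0]]
top enclosure []
top plate [(0.76, [0.567, 0.158, 0.013]), (0.35, [0.794, 0.053, -0.002])]
top psu_top [(0.64, [0.558, 0.16, 0.101])]
top tray [(0.56, [0.468, -0.293, 0.001])]
top door_hinge [(0.8, [0.582, 0.253, 0.11])]
top door_edge [(0.69, [0.592, 0.312, 0.301]), (0.64, [0.794, 0.053, -0.004])]
top pipe_tee [(0.55, [0.792, 0.053, -0.004]), (0.52, [0.583, 0.256, 0.109])]
top nut_dish [(0.74, [0.772, -0.154, 0.004])]
top screwdriver [(0.63, [0.514, -0.57, 0.002]), (0.27, [0.468, -0.291, 0.004])]
top spray_can [(0.96, [0.345, 0.522, 0.003]), (0.49, [0.514, -0.568, 0.002])]
[[0.001, -0.983, 0.181, 0.31], [-1.0, -0.001, -0.003, 0.027], [0.003, -0.181, -0.983, 1.524], [0.0, 0.0, 0.0, 1.0]]
1.1 [0.27959647 0.5589457  0.40471333] [[-0.894, 0.447, 0.0], [0.447, 0.894, -0.0], [-0.0, -0.0, -1.0]] 1.0025508353830765
```

View pics/top0.png

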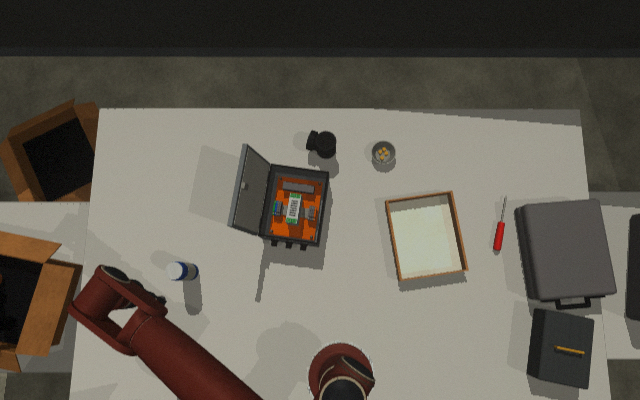

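View pics/side0.png

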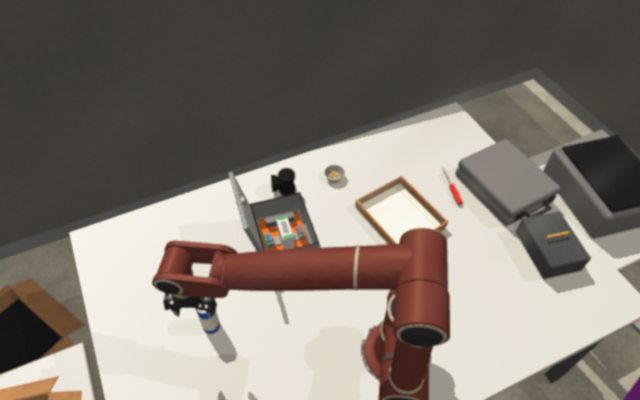

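The top view shows the box near (295,205) with its door leaning left, the power supply at (293,208), the tray at (427,235), the tee at (322,143) and the dish at (383,153). The side view agrees. I'll zoom in to measure yaw.

```bash
python3 - <<'E'
from h import *
im=cv2.imread("pics/top0.png"); a=cv2.resize(im[135:255,225:385],None,fx=5,fy=5,interpolation=cv2.INTER_CUBIC)
a=cv2.convertScaleAbs(a,alpha=1.6,beta=15)
cv2.imwrite("pics/zoom.png",a)
hsv=cv2.cvtColor(im,cv2.COLOR_BGR2HSV)
E
```

```text
(no output)
```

View pics/zoom.png

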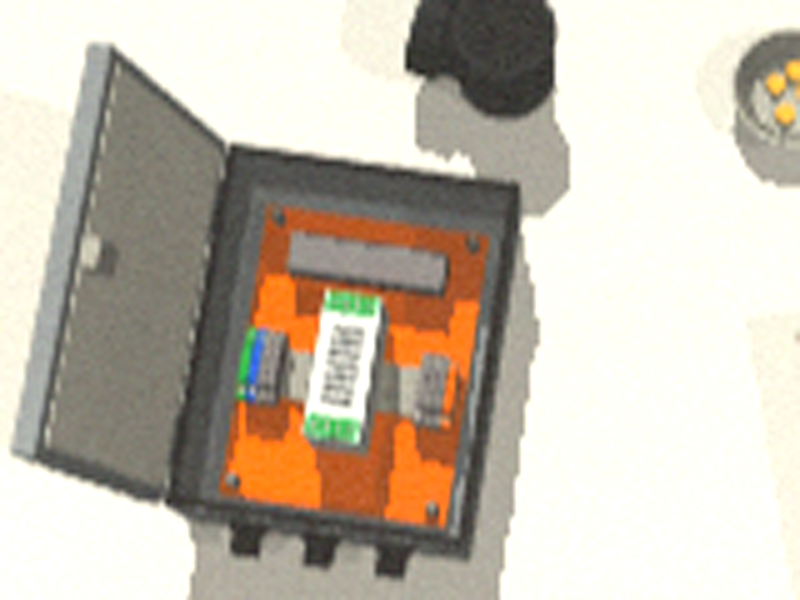

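```bash
python3 - <<'E'
from h import *
def pts(l,z,zoom=True):
    return np.array([ray("top",((u+.5)/5-.5+225,(v+.5)/5-.5+135) if zoom else (u,v),z)[:2] for u,v in l])
def fit(P,M,name):
    c=P.mean(0);Q=P-c;M=np.array(M,float);M-=M.mean(0)
    a=np.arctan2((M[:,0]*Q[:,1]-M[:,1]*Q[:,0]).sum(),(M*Q).sum())
    r=np.array([[np.cos(a),-np.sin(a)],[np.sin(a),np.cos(a)]])
    print(name,c.round(4),"yaw",np.degrees(a).round(2),"res mm",(1000*(Q-M@r.T)).round(1).tolist())
def rect(x,y): return [[x,y],[x,-y],[-x,-y],[-x,y]]
fit(pts([(279,217),(473,243),(432,510),(233,481)],.046),rect(.095,.07),"studs")
fit(pts([(327,291),(383,297),(361,443),(305,437)],.099),rect(.05,.02),"psu")
fit(pts([(232,146),(520,186),(470,556),(168,500)],.105),rect(.125,.1),"rim")
im=cv2.imread("pics/top0.png")
fit(pts([(386.5,201.5),(451.5,192),(467,269.5),(399,280)],.05,False),rect(.14,.115),"tray")
# tray floor: bright pixels
g=im[180:290,375:475].astype(int); 
a=cv2.resize(im[180:290,375:475],None,fx=6,fy=6,interpolation=cv2.INTER_CUBIC);cv2.imwrite("pics/tray.png",a)
P=pts([(112,45),(225,148),(165,500),(12,455)],.2) 
for z,(u,v) in [(.107,(228,148)),(.107,(166,500))]: print(pts([(u,v)],z))
E
```

```text
studs [0.5651 0.155 ] yaw -8.14 res mm [[-1.1, -1.1], [0.2, 0.9], [0.4, 0.9], [0.4, -0.7]]
psu [0.5524 0.1573] yaw -7.28 res mm [[-0.5, -1.1], [0.5, 0.8], [0.6, 1.3], [-0.5, -1.0]]
rim [0.5665 0.1546] yaw -8.4 res mm [[-1.5, 0.3], [-0.0, 2.4], [-2.9, -2.0], [4.5, -0.6]]
tray [ 0.4668 -0.2941] yaw 8.26 res mm [[-5.1, -1.1], [-4.1, -1.3], [5.6, -0.4], [3.6, 2.8]]
[[0.70126863 0.23790361]]
[[0.46173994 0.27213793]]
```

View pics/tray.png

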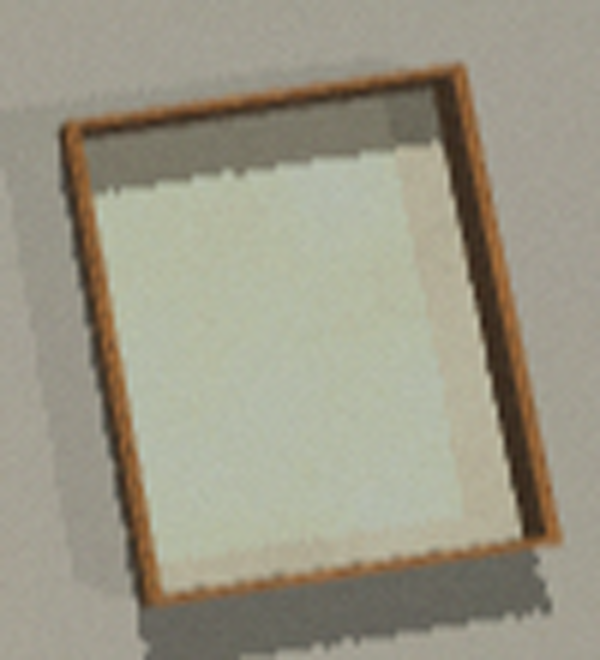

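The tray crop shows rim corners at crop pixels (62,125), (465,66), (560,543) and (148,605). That gives a yaw of roughly +9.5°, and the centre agrees with the network. Studs, power supply and rim also agree: box at (0.5655, 0.155), yaw about -8.1°. Next I'll rise above the door and go over the power supply.

{"method": "play_rows", "body": {
  "increments": [
    {"offset": [0, 0, -32], "twist": 0, "grip": 0.68},
    {"offset": [0, 0, -64], "twist": 0, "grip": 0.68},
    {"offset": [0, 0, -96], "twist": 0, "grip": 0.68},
    {"offset": [0, 0, -125], "twist": 0, "grip": 0.68},
    {"offset": [0, 0, -125], "twist": 0, "grip": 0.68}
  ]
}}

```text
time: 1.52
tool_pos: [0.2795, 0.5589, 0.5386]
tool_rot: [0.002, 0.23, 0.973, 0.006]
contact_force: [-0.2, 0.5, 1.7]
gripper_width: 0.677
```

{"method": "play_rows", "body": {
  "increments": [
    {"offset": [-29, -15.6, 0], "twist": 0, "grip": 0.68},
    {"offset": [-58, -31.2, 0], "twist": 0, "grip": 0.68},
    {"offset": [-87, -46.8, 0], "twist": 0, "grip": 0.68},
    {"offset": [-116, -62.4, 0], "twist": 0, "grip": 0.68},
    {"offset": [-145, -78, 0], "twist": 0, "grip": 0.68}
  ]
}}

```text
time: 1.93
tool_pos: [0.3748, 0.4231, 0.5293]
tool_rot: [-0.0, 0.23, 0.973, -0.0]
contact_force: [0.8, -0.2, 0.5]
gripper_width: 0.678
```

{"method": "play_rows", "body": {
  "increments": [
    {"offset": [-29, -15.6, 0], "twist": 0, "grip": 0.68},
    {"offset": [-58, -31.2, 0], "twist": 0, "grip": 0.68},
    {"offset": [-87, -46.8, 0], "twist": 0, "grip": 0.68},
    {"offset": [-116, -62.4, 0], "twist": 0, "grip": 0.68},
    {"offset": [-145, -78, 0], "twist": 0, "grip": 0.68}
  ]
}}

```text
time: 2.35
tool_pos: [0.4698, 0.2882, 0.5294]
tool_rot: [-0.0, 0.23, 0.973, 0.0]
contact_force: [-0.2, 0.8, -0.6]
gripper_width: 0.68
```

{"method": "play_rows", "body": {
  "increments": [
    {"offset": [-29, -15.6, 0], "twist": -0.065, "grip": 0.68},
    {"offset": [-58, -31.2, 0], "twist": -0.13, "grip": 0.68},
    {"offset": [-87, -46.8, 0], "twist": -0.195, "grip": 0.68},
    {"offset": [-116, -62.4, 0], "twist": -0.26, "grip": 0.68},
    {"offset": [-144, -77, 0], "twist": -0.322, "grip": 0.68}
  ]
}}

```text
time: 2.77
tool_pos: [0.5642, 0.1548, 0.5293]
tool_rot: [-0.0, 0.069, 0.998, -0.0]
contact_force: [0.6, 0.5, -0.2]
gripper_width: 0.68
```

```bash
cat >> h.py <<'E'
def to(P,yaw=None):
    s=manip.state(); r=rot(); M=r.as_matrix()
    print("t",round(s["time"],2),"tcp",np.round(s["tool_pos"],4),"yaw",np.degrees(np.arctan2(M[1,0],M[0,0])).round(2),"g",round(s["gripper_width"],3),"F",np.round(s["contact_force"],2),"M",np.round(s["ft_torque"],3))
    if P is not None: print("offset mm",(1000*M.T@(np.array(P)-s["tool_pos"])).round(1))
    if yaw is not None:
        d=np.radians(yaw)-np.arctan2(M[1,0],M[0,0]); print("twist",-((d+np.pi)%(2*np.pi)-np.pi))
E
python3 - <<'E'
from h import *
to([.564,.156,.227],171.9)
E
```

```text
t 2.77 tcp [0.5642 0.1548 0.5293] yaw 172.04 g 0.68 F [ 0.61  0.52 -0.16] M [-0.05  -0.004  0.034]
offset mm [3.000e-01 1.200e+00 3.023e+02]
twist 0.002416002585927668
```

{"method": "play_rows", "body": {
  "increments": [
    {"offset": [0, 1, 34], "twist": 0, "grip": 0.68},
    {"offset": [0, 1, 68], "twist": 0, "grip": 0.68},
    {"offset": [0, 1, 102], "twist": 0, "grip": 0.68},
    {"offset": [0, 1, 136], "twist": 0, "grip": 0.68},
    {"offset": [0, 1, 170], "twist": 0, "grip": 0.68}
  ]
}}

```text
time: 3.18
tool_pos: [0.5633, 0.1572, 0.3578]
tool_rot: [0.0, 0.071, 0.997, 0.0]
contact_force: [0.7, -0.5, -0.1]
gripper_width: 0.68
```

{"method": "play_rows", "body": {
  "increments": [
    {"offset": [0, 0, 20], "twist": 0, "grip": 0.68},
    {"offset": [0, 0, 40], "twist": 0, "grip": 0.68},
    {"offset": [0, 0, 55], "twist": 0, "grip": 0.68},
    {"offset": [0, 0, 65], "twist": 0, "grip": 0.68},
    {"offset": [0, 0, 65], "twist": 0, "grip": 0.68}
  ]
}}

```text
time: 3.6
tool_pos: [0.5626, 0.1572, 0.2915]
tool_rot: [-0.003, 0.071, 0.997, -0.001]
contact_force: [-0.1, 0.3, -0.2]
gripper_width: 0.681
```

```bash
python3 - <<'E'
from h import *
a=manip.grab_frame("top");b=manip.grab_frame("side")
for c in("top","side"):
    for n in("psu_top","plate"): print(c,n,[(round(d["p"],2),w(c,d["xyz"]).round(3).tolist()) for d in manip.tip_of(n,c)[:2]])
x=cv2.resize(a[140:260,220:360],None,fx=4,fy=4,interpolation=cv2.INTER_CUBIC)
y=cv2.resize(b[170:290,230:330],(400,480),interpolation=cv2.INTER_CUBIC)
cv2.imwrite("pics/pre.png",cv2.convertScaleAbs(np.hstack([x[:, :400],y]),alpha=1.5,beta=10))
to([.564,.156,.227],171.9)
E
```

```text
top psu_top [(0.66, [0.555, 0.162, 0.099])]
top plate [(0.62, [0.565, 0.157, 0.017])]
side psu_top [(0.67, [0.585, 0.258, 0.107]), (0.61, [0.569, 0.163, -0.002])]
side plate [(0.6, [0.569, 0.16, 0.015])]
t 3.9 tcp [0.5642 0.1575 0.2964] yaw 171.88 g 0.681 F [-0.9  -0.78  0.  ] M [ 0.059 -0.009 -0.054]
offset mm [ 0.2 -1.6 69.4]
twist -0.0003908333097890626
```

View pics/pre.png

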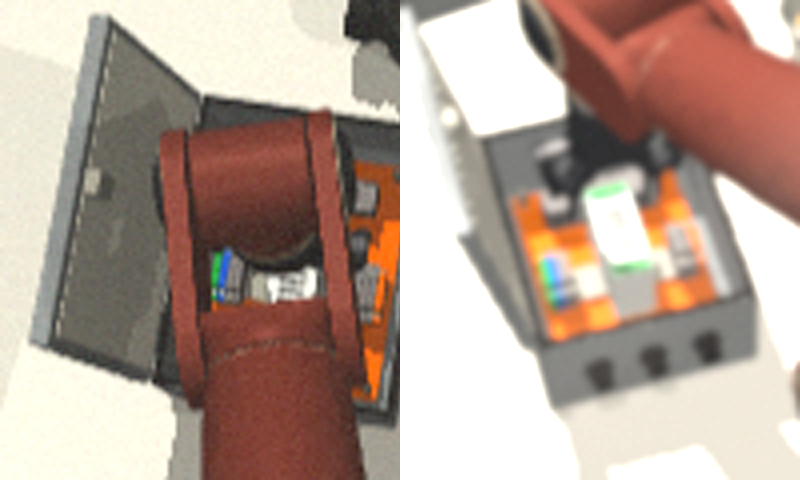

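The fingers straddle the power supply, with its bright top at about (605,225) in the side half of the picture. I'll descend and then close.

{"method": "play_rows", "body": {
  "increments": [
    {"offset": [0, -0.5, 18], "twist": 0, "grip": 0.68},
    {"offset": [0, -0.5, 36], "twist": 0, "grip": 0.68},
    {"offset": [0, -0.5, 52], "twist": 0, "grip": 0.68},
    {"offset": [0, -0.5, 62], "twist": 0, "grip": 0.68},
    {"offset": [0, -0.5, 69], "twist": 0, "grip": 0.68}
  ]
}}

```text
time: 4.32
tool_pos: [0.5634, 0.1569, 0.225]
tool_rot: [-0.0, 0.071, 0.997, -0.0]
contact_force: [-1.1, -0.1, -0.4]
gripper_width: 0.682
```

{"method": "play_rows", "body": {
  "increments": [
    {"offset": [0, 0, 0], "twist": 0, "grip": 0.62},
    {"offset": [0, 0, 0], "twist": 0, "grip": 0.58},
    {"offset": [0, 0, 0], "twist": 0, "grip": 0.55},
    {"offset": [0, 0, 0], "twist": 0, "grip": 0.53},
    {"offset": [0, 0, 0], "twist": 0, "grip": 0.51}
  ]
}}

```text
time: 4.73
tool_pos: [0.564, 0.157, 0.2268]
tool_rot: [0.001, 0.071, 0.997, 0.0]
contact_force: [-0.4, 0.7, -0.1]
gripper_width: 0.512
```

```bash
python3 -c "
from h import *
to(None)"
```

```text
t 4.73 tcp [0.564  0.157  0.2268] yaw 171.88 g 0.512 F [-0.42  0.71 -0.15] M [-0.024 -0.029  0.021]
```

{"method": "play_rows", "body": {
  "increments": [
    {"offset": [0, 0, 0], "twist": 0, "grip": 0.5},
    {"offset": [0, 0, 0], "twist": 0, "grip": 0.49},
    {"offset": [0, 0, 0], "twist": 0, "grip": 0.48},
    {"offset": [0, 0, 0], "twist": 0, "grip": 0.475},
    {"offset": [0, 0, 0], "twist": 0, "grip": 0.47}
  ]
}}

```text
time: 5.15
tool_pos: [0.5636, 0.157, 0.2257]
tool_rot: [0.0, 0.071, 0.997, 0.0]
contact_force: [0.7, -0.4, 0.3]
gripper_width: 0.464
```

{"method": "play_rows", "body": {
  "increments": [
    {"offset": [0, 0, 0], "twist": 0, "grip": 0.42},
    {"offset": [0, 0, 0], "twist": 0, "grip": 0.38},
    {"offset": [0, 0, 0], "twist": 0, "grip": 0.35},
    {"offset": [0, 0, 0], "twist": 0, "grip": 0.35},
    {"offset": [0, 0, 0], "twist": 0, "grip": 0.35}
  ]
}}

```text
time: 5.57
tool_pos: [0.5636, 0.157, 0.2259]
tool_rot: [0.0, 0.071, 0.997, 0.0]
contact_force: [-0.3, 1.2, 1.8]
gripper_width: 0.461
```

```bash
python3 -c "
from h import *
to(None)"
```

```text
t 5.57 tcp [0.5636 0.157  0.2259] yaw 171.87 g 0.461 F [-0.3   1.22  1.8 ] M [ 0.158  0.079 -0.012]
```

{"method": "play_rows", "body": {
  "increments": [
    {"offset": [0, 0, -1], "twist": 0, "grip": 0.3},
    {"offset": [0, 0, -2], "twist": 0, "grip": 0.3},
    {"offset": [0, 0, -3], "twist": 0, "grip": 0.3},
    {"offset": [0, 0, -4], "twist": 0, "grip": 0.3},
    {"offset": [0, 0, -5], "twist": 0, "grip": 0.3}
  ]
}}

```text
time: 5.98
tool_pos: [0.5631, 0.1568, 0.2298]
tool_rot: [-0.001, 0.071, 0.997, -0.0]
contact_force: [1.8, 0.6, -5.7]
gripper_width: 0.463
```

```bash
python3 -c "
from h import *
to(None)"
```

```text
t 5.98 tcp [0.5631 0.1568 0.2298] yaw 171.87 g 0.463 F [ 1.81  0.56 -5.69] M [ 0.033 -0.236 -0.046]
```

{"method": "play_rows", "body": {
  "increments": [
    {"offset": [-0.4, 0, -1.5], "twist": 0, "grip": 0.3},
    {"offset": [-0.4, 0, -3], "twist": 0, "grip": 0.3},
    {"offset": [-0.4, 0, -4.5], "twist": 0, "grip": 0.3},
    {"offset": [-0.4, 0, -6], "twist": 0, "grip": 0.3},
    {"offset": [-0.4, 0, -7.5], "twist": 0, "grip": 0.3}
  ]
}}

```text
time: 6.4
tool_pos: [0.5639, 0.1568, 0.2383]
tool_rot: [-0.0, 0.071, 0.997, -0.0]
contact_force: [0.0, -0.2, -5.7]
gripper_width: 0.463
```

```bash
python3 -c "
from h import *
to(None)"
```

```text
t 6.4 tcp [0.5639 0.1568 0.2383] yaw 171.88 g 0.463 F [ 0.03 -0.16 -5.69] M [0.    0.026 0.005]
```

{"method": "play_rows", "body": {
  "increments": [
    {"offset": [0, 0, -2], "twist": 0, "grip": 0.3},
    {"offset": [0, 0, -4], "twist": 0, "grip": 0.3},
    {"offset": [0, 0, -6], "twist": 0, "grip": 0.3},
    {"offset": [0, 0, -8], "twist": 0, "grip": 0.3},
    {"offset": [0, 0, -10], "twist": 0, "grip": 0.3}
  ]
}}

```text
time: 6.82
tool_pos: [0.564, 0.1569, 0.2485]
tool_rot: [0.0, 0.071, 0.997, 0.0]
contact_force: [0.6, 0.3, -5.6]
gripper_width: 0.464
```

```bash
python3 -c "
from h import *
to(None)"
```

```text
t 6.82 tcp [0.564  0.1569 0.2485] yaw 171.87 g 0.464 F [ 0.59  0.25 -5.57] M [ 0.026 -0.024 -0.049]
```

{"method": "play_rows", "body": {
  "increments": [
    {"offset": [0, 0, -2.5], "twist": 0, "grip": 0.3},
    {"offset": [0, 0, -5], "twist": 0, "grip": 0.3},
    {"offset": [0, 0, -8], "twist": 0, "grip": 0.3},
    {"offset": [0, 0, -12], "twist": 0, "grip": 0.3},
    {"offset": [0, 0, -18], "twist": 0, "grip": 0.3}
  ]
}}

```text
time: 7.23
tool_pos: [0.5638, 0.1568, 0.2661]
tool_rot: [-0.001, 0.071, 0.997, -0.0]
contact_force: [0.2, 0.3, -5.9]
gripper_width: 0.459
```

{"method": "play_rows", "body": {
  "increments": [
    {"offset": [0, 0, -14], "twist": 0, "grip": 0.3},
    {"offset": [0, 0, -34], "twist": 0, "grip": 0.3},
    {"offset": [0, 0, -56], "twist": 0, "grip": 0.3},
    {"offset": [0, 0, -78], "twist": 0, "grip": 0.3},
    {"offset": [0, 0, -95], "twist": 0, "grip": 0.3}
  ]
}}

```text
time: 7.65
tool_pos: [0.5642, 0.1569, 0.3649]
tool_rot: [0.002, 0.071, 0.997, 0.0]
contact_force: [0.1, -0.1, -4.7]
gripper_width: 0.461
```

{"method": "play_rows", "body": {
  "increments": [
    {"offset": [0, 0, -10], "twist": 0, "grip": 0.3},
    {"offset": [0, 0, -18], "twist": 0, "grip": 0.3},
    {"offset": [0, 0, -22], "twist": 0, "grip": 0.3},
    {"offset": [0, 0, -22], "twist": 0, "grip": 0.3},
    {"offset": [0, 0, -22], "twist": 0, "grip": 0.3}
  ]
}}

```text
time: 8.07
tool_pos: [0.5637, 0.1568, 0.3822]
tool_rot: [-0.001, 0.071, 0.997, -0.0]
contact_force: [0.0, -0.4, -7.2]
gripper_width: 0.465
```

```bash
python3 - <<'E'
from h import *
def q(u,v): return ray("top",((u+.5)/6-.5+375,(v+.5)/6-.5+180),.05)[:2]
C=np.array([q(62,125),q(465,66),q(560,543),q(148,605)])
print(C.round(3).tolist(),C.mean(0)); 
e=[C[0]-C[3],C[1]-C[2]]; f=[C[0]-C[1],C[3]-C[2]]
print([ (np.degrees(np.arctan2(x[1],x[0])).round(1),np.linalg.norm(x).round(3)) for x in e],[ (np.degrees(np.arctan2(x[1],x[0])).round(1)-90,np.linalg.norm(x).round(3)) for x in f])
a=manip.grab_frame("top")
for n in("psu_top","plate","tray"): print(n,[(round(d["p"],2),w("top",d["xyz"]).round(3).tolist()) for d in manip.tip_of(n,"top")[:2]])
yaw=9.0; t=C.mean(0); c=np.radians(yaw)
# plate centre -> grip point: balance-ish offset (grip is 12 mm +x of psu => -3 mm from plate origin)
P=[t[0]-.003*np.cos(c),t[1]-.003*np.sin(c),.38]; print(P); to(P,180+yaw)
E
```

```text
[[0.588, -0.156], [0.623, -0.391], [0.348, -0.431], [0.314, -0.198]] [ 0.46818002 -0.29423744]
[(np.float64(8.8), np.float64(0.277)), (np.float64(8.3), np.float64(0.277))] [(np.float64(8.5), np.float64(0.238)), (np.float64(8.400000000000006), np.float64(0.236))]
psu_top [(0.89, [0.555, 0.162, 0.256])]
plate [(0.8, [0.568, 0.159, 0.171])]
tray [(0.97, [0.469, -0.291, 0.001])]
[np.float64(0.465216953402477), np.float64(-0.2947067474815769), 0.38]
t 8.27 tcp [0.5637 0.1568 0.3818] yaw 171.88 g 0.464 F [-0.4  -0.24 -6.16] M [0.006 0.03  0.024]
offset mm [  33.7 -460.9    2.2]
twist -0.29885917319013044
```

{"method": "play_rows", "body": {
  "increments": [
    {"offset": [0.8, -10, 0], "twist": 0, "grip": 0.3},
    {"offset": [2.2, -30, 0], "twist": 0, "grip": 0.3},
    {"offset": [4, -55, 0], "twist": 0, "grip": 0.3},
    {"offset": [6.2, -85, 0], "twist": 0, "grip": 0.3},
    {"offset": [8.4, -115, 0], "twist": 0, "grip": 0.3}
  ]
}}

```text
time: 8.68
tool_pos: [0.5387, 0.0429, 0.3828]
tool_rot: [-0.0, 0.07, 0.998, -0.0]
contact_force: [-0.1, -1.1, -5.3]
gripper_width: 0.461
```

{"method": "play_rows", "body": {
  "increments": [
    {"offset": [2.2, -31, 0], "twist": 0, "grip": 0.3},
    {"offset": [4.5, -62, 0], "twist": 0, "grip": 0.3},
    {"offset": [6.8, -93, 0], "twist": 0, "grip": 0.3},
    {"offset": [9, -124, 0], "twist": 0, "grip": 0.3},
    {"offset": [11.3, -155, 0], "twist": 0, "grip": 0.3}
  ]
}}

```text
time: 9.1
tool_pos: [0.5053, -0.1094, 0.383]
tool_rot: [-0.0, 0.071, 0.997, -0.0]
contact_force: [0.2, -0.1, -5.9]
gripper_width: 0.465
```

{"method": "play_rows", "body": {
  "increments": [
    {"offset": [2.2, -30, 0], "twist": 0, "grip": 0.3},
    {"offset": [4.4, -60, 0], "twist": 0, "grip": 0.3},
    {"offset": [6.4, -88, 0], "twist": 0, "grip": 0.3},
    {"offset": [8.2, -113, 0], "twist": 0, "grip": 0.3},
    {"offset": [9.9, -135, 0], "twist": 0, "grip": 0.3}
  ]
}}

```text
time: 9.52
tool_pos: [0.4763, -0.2419, 0.383]
tool_rot: [-0.0, 0.071, 0.997, -0.0]
contact_force: [-0.0, 0.1, -6.1]
gripper_width: 0.459
```

{"method": "play_rows", "body": {
  "increments": [
    {"offset": [1.5, -20, 0], "twist": -0.04, "grip": 0.3},
    {"offset": [2.6, -36, 0], "twist": -0.1, "grip": 0.3},
    {"offset": [3.5, -48, 0], "twist": -0.17, "grip": 0.3},
    {"offset": [4, -54, 0], "twist": -0.24, "grip": 0.3},
    {"offset": [4.1, -56, 0], "twist": -0.29, "grip": 0.3}
  ]
}}

```text
time: 9.93
tool_pos: [0.4645, -0.2963, 0.3829]
tool_rot: [-0.001, -0.075, 0.997, -0.0]
contact_force: [-0.2, 1.0, -6.2]
gripper_width: 0.463
```

```bash
python3 - <<'E'
from h import *
a=manip.grab_frame("top");b=manip.grab_frame("side")
for c in("top","side"):
  for n in("psu_top","plate","tray"): print(c,n,[(round(d["p"],2),w(c,d["xyz"]).round(3).tolist()) for d in manip.tip_of(n,c)[:2]])
x=cv2.resize(a[180:300,370:490],(400,400),interpolation=cv2.INTER_CUBIC)
y=cv2.resize(b[150:270,340:460],(400,400),interpolation=cv2.INTER_CUBIC)
cv2.imwrite("pics/over.png",np.hstack([x,y]))
to([.4652,-.2947,.22],188.5)
E
```

```text
top psu_top [(0.81, [0.454, -0.292, 0.257])]
top plate [(0.83, [0.47, -0.295, 0.17])]
top tray [(0.7, [0.471, -0.291, 0.003])]
side psu_top [(0.32, [0.566, 0.162, -0.002])]
side plate []
side tray []
t 10.33 tcp [ 0.4655 -0.2945  0.3832] yaw -171.51 g 0.457 F [-0.74  0.43 -5.73] M [-0.035  0.012 -0.013]
offset mm [  0.3  -0.2 163.2]
twist -0.00022797014413988848
```

View pics/over.png

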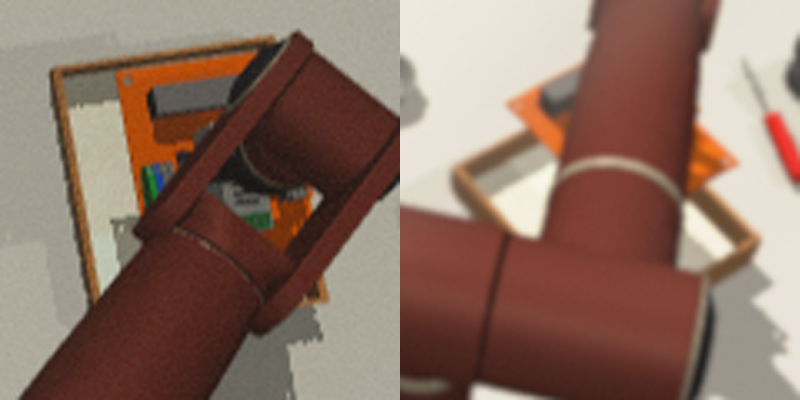

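The plate is level over the tray and parallel to it. Its parallax shift matches its height, and the network centres agree within 4 mm. I'll lower it.

{"method": "play_rows", "body": {
  "increments": [
    {"offset": [0, 0, 10], "twist": 0, "grip": 0.3},
    {"offset": [0, 0, 30], "twist": 0, "grip": 0.3},
    {"offset": [0, 0, 52], "twist": 0, "grip": 0.3},
    {"offset": [0, 0, 74], "twist": 0, "grip": 0.3},
    {"offset": [0, 0, 94], "twist": 0, "grip": 0.3}
  ]
}}

```text
time: 10.75
tool_pos: [0.4652, -0.2942, 0.2872]
tool_rot: [-0.0, -0.074, 0.997, 0.0]
contact_force: [0.7, 0.6, -5.9]
gripper_width: 0.462
```

{"method": "play_rows", "body": {
  "increments": [
    {"offset": [0, 0, 18], "twist": 0, "grip": 0.3},
    {"offset": [0, 0, 34], "twist": 0, "grip": 0.3},
    {"offset": [0, 0, 46], "twist": 0, "grip": 0.3},
    {"offset": [0, 0, 55], "twist": 0, "grip": 0.3},
    {"offset": [0, 0, 60], "twist": 0, "grip": 0.3}
  ]
}}

```text
time: 11.17
tool_pos: [0.4652, -0.2944, 0.2276]
tool_rot: [-0.001, -0.074, 0.997, 0.001]
contact_force: [-0.4, 0.9, -5.7]
gripper_width: 0.46
```

{"method": "play_rows", "body": {
  "increments": [
    {"offset": [0, 0, 2], "twist": 0, "grip": 0.3},
    {"offset": [0, 0, 4], "twist": 0, "grip": 0.3},
    {"offset": [0, 0, 6], "twist": 0, "grip": 0.3},
    {"offset": [0, 0, 7], "twist": 0, "grip": 0.3},
    {"offset": [0, 0, 8], "twist": 0, "grip": 0.3}
  ]
}}

```text
time: 11.58
tool_pos: [0.4657, -0.295, 0.2219]
tool_rot: [0.0, -0.074, 0.997, -0.0]
contact_force: [1.1, -0.5, -5.4]
gripper_width: 0.461
```

```bash
python3 -c "
from h import *
to([.4652,-.2947,.215])"
```

```text
t 11.58 tcp [ 0.4657 -0.295   0.2219] yaw -171.51 g 0.461 F [ 1.05 -0.53 -5.37] M [ 0.016  0.068 -0.035]
offset mm [0.5 0.3 6.9]
```

{"method": "play_rows", "body": {
  "increments": [
    {"offset": [0, 0, 1], "twist": 0, "grip": 0.3},
    {"offset": [0, 0, 2], "twist": 0, "grip": 0.3},
    {"offset": [0, 0, 3], "twist": 0, "grip": 0.3},
    {"offset": [0, 0, 4], "twist": 0, "grip": 0.3},
    {"offset": [0, 0, 4.5], "twist": 0, "grip": 0.3}
  ]
}}

```text
time: 12.0
tool_pos: [0.4654, -0.2947, 0.2165]
tool_rot: [-0.0, -0.074, 0.997, 0.0]
contact_force: [0.2, 0.8, -5.7]
gripper_width: 0.462
```

```bash
python3 -c "
from h import *
to([.4652,-.2947,.215])"
```

```text
t 12.0 tcp [ 0.4654 -0.2947  0.2165] yaw -171.51 g 0.462 F [ 0.23  0.79 -5.67] M [ 0.006 -0.04   0.005]
offset mm [0.2 0.  1.5]
```

{"method": "play_rows", "body": {
  "increments": [
    {"offset": [0, 0, 0.4], "twist": 0, "grip": 0.3},
    {"offset": [0, 0, 0.8], "twist": 0, "grip": 0.3},
    {"offset": [0, 0, 1.2], "twist": 0, "grip": 0.3},
    {"offset": [0, 0, 1.5], "twist": 0, "grip": 0.3},
    {"offset": [0, 0, 1.5], "twist": 0, "grip": 0.3}
  ]
}}

```text
time: 12.42
tool_pos: [0.4654, -0.2947, 0.2151]
tool_rot: [-0.0, -0.074, 0.997, 0.0]
contact_force: [-0.8, -0.3, -5.5]
gripper_width: 0.463
```

```bash
python3 -c "
from h import *
to([.4652,-.2947,.215])"
```

```text
t 12.42 tcp [ 0.4654 -0.2947  0.2151] yaw -171.51 g 0.463 F [-0.78 -0.31 -5.53] M [0.029 0.022 0.023]
offset mm [0.2 0.1 0.1]
```

Not down yet; I'll go on slowly.

{"method": "play_rows", "body": {
  "increments": [
    {"offset": [0, 0, 0.3], "twist": 0, "grip": 0.3},
    {"offset": [0, 0, 0.6], "twist": 0, "grip": 0.3},
    {"offset": [0, 0, 0.9], "twist": 0, "grip": 0.3},
    {"offset": [0, 0, 1.2], "twist": 0, "grip": 0.3},
    {"offset": [0, 0, 1.2], "twist": 0, "grip": 0.3}
  ]
}}

```text
time: 12.83
tool_pos: [0.4656, -0.2948, 0.2149]
tool_rot: [-0.0, -0.074, 0.997, 0.0]
contact_force: [-4.7, 2.1, 3.1]
gripper_width: 0.463
```

```bash
python3 -c "
from h import *
to(None)"
```

```text
t 12.83 tcp [ 0.4656 -0.2948  0.2149] yaw -171.5 g 0.463 F [-4.72  2.09  3.06] M [0.454 0.561 0.012]
```

Touched down gently (Fz went from -5.5 to +3). I'll release and rise.

{"method": "play_rows", "body": {
  "increments": [
    {"offset": [0, 0, 0], "twist": 0, "grip": 0.48},
    {"offset": [0, 0, 0], "twist": 0, "grip": 0.52},
    {"offset": [0, 0, 0], "twist": 0, "grip": 0.58},
    {"offset": [0, 0, 0], "twist": 0, "grip": 0.65},
    {"offset": [0, 0, 0], "twist": 0, "grip": 0.65}
  ]
}}

```text
time: 13.25
tool_pos: [0.4657, -0.295, 0.2143]
tool_rot: [0.0, -0.074, 0.997, -0.0]
contact_force: [-0.5, 0.3, 0.6]
gripper_width: 0.648
```

{"method": "play_rows", "body": {
  "increments": [
    {"offset": [0, 0, -5], "twist": 0, "grip": 0.65},
    {"offset": [0, 0, -15], "twist": 0, "grip": 0.65},
    {"offset": [0, 0, -35], "twist": 0, "grip": 0.65},
    {"offset": [0, 0, -65], "twist": 0, "grip": 0.65},
    {"offset": [0, 0, -100], "twist": 0, "grip": 0.65}
  ]
}}

```text
time: 13.67
tool_pos: [0.4649, -0.2942, 0.314]
tool_rot: [-0.001, -0.074, 0.997, 0.001]
contact_force: [0.3, -0.5, -0.1]
gripper_width: 0.647
```

{"method": "play_rows", "body": {
  "increments": [
    {"offset": [0, 0, -38], "twist": 0, "grip": 0},
    {"offset": [0, 0, -76], "twist": 0, "grip": 0},
    {"offset": [0, 0, -114], "twist": 0, "grip": 0},
    {"offset": [0, 0, -150], "twist": 0, "grip": 0},
    {"offset": [0, 0, -185], "twist": 0, "grip": 0}
  ]
}}

```text
time: 14.08
tool_pos: [0.4649, -0.2943, 0.5027]
tool_rot: [0.001, -0.074, 0.997, -0.001]
contact_force: [-0.0, -0.4, -0.0]
gripper_width: 0.003
```

```bash
python3 - <<'E'
from h import *
a=manip.grab_frame("top")
for n in("psu_top","plate","tray","door_hinge","door_edge","pipe_tee","spray_can"): print(n,[(round(d["p"],2),w("top",d["xyz"]).round(3).tolist()) for d in manip.tip_of(n,"top")[:2]])
x=cv2.resize(a[135:285,225:480],(800,470),interpolation=cv2.INTER_CUBIC)
cv2.imwrite("pics/placed.png",x)
to(None)
# door: outer-face free-edge corners from zoom image
E
```

```text
psu_top [(0.92, [0.458, -0.292, 0.089]), (0.7, [0.469, -0.292, 0.003])]
plate [(0.59, [0.472, -0.292, 0.004])]
tray []
door_hinge [(0.81, [0.583, 0.255, 0.106])]
door_edge [(0.8, [0.592, 0.31, 0.301])]
pipe_tee [(0.87, [0.794, 0.054, -0.007])]
spray_can [(0.84, [0.345, 0.524, 0.006])]
t 14.48 tcp [ 0.4653 -0.2946  0.4968] yaw -171.51 g 0.002 F [-0.07  0.35  0.21] M [-0.011  0.006 -0.023]
```

View pics/placed.png

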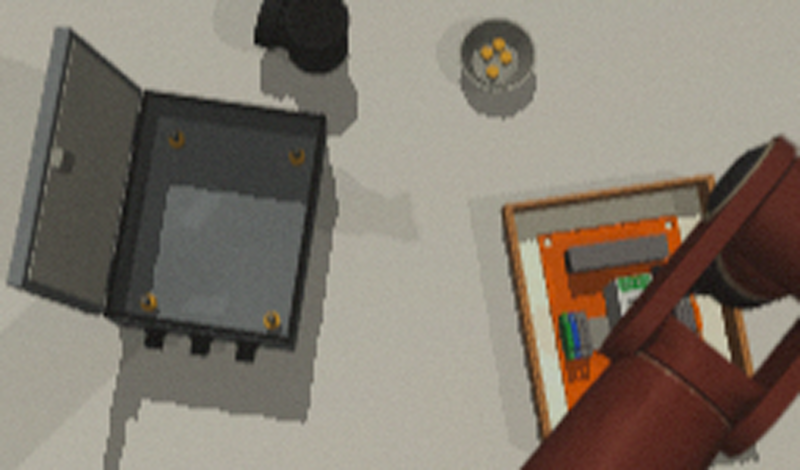

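The plate lies flat in the tray, with its corner holes at about (548,240) and (668,225). The box is empty and the door is still open. I'll bring the closed fingers high over to behind the door.

{"method": "play_rows", "body": {
  "increments": [
    {"offset": [-5, 14, -12], "twist": 0, "grip": 0},
    {"offset": [-14, 40, -24], "twist": 0, "grip": 0},
    {"offset": [-27, 75, -33], "twist": 0, "grip": 0},
    {"offset": [-40, 112, -33], "twist": 0, "grip": 0},
    {"offset": [-53, 149, -33], "twist": 0, "grip": 0}
  ]
}}

```text
time: 14.9
tool_pos: [0.4958, -0.1376, 0.5328]
tool_rot: [0.0, -0.074, 0.997, 0.0]
contact_force: [0.1, 0.2, -0.8]
gripper_width: 0.0
```

{"method": "play_rows", "body": {
  "increments": [
    {"offset": [-13, 37, 0], "twist": 0, "grip": 0},
    {"offset": [-26, 74, 0], "twist": 0, "grip": 0},
    {"offset": [-39, 110, 0], "twist": 0, "grip": 0},
    {"offset": [-52, 146, 0], "twist": 0, "grip": 0},
    {"offset": [-65, 182, 0], "twist": 0, "grip": 0}
  ]
}}

```text
time: 15.32
tool_pos: [0.5329, 0.0527, 0.5319]
tool_rot: [-0.0, -0.074, 0.997, 0.0]
contact_force: [1.0, -0.5, -0.1]
gripper_width: -0.001
```

{"method": "play_rows", "body": {
  "increments": [
    {"offset": [-13, 36, 0], "twist": 0, "grip": 0},
    {"offset": [-26, 72, 0], "twist": 0, "grip": 0},
    {"offset": [-38, 106, 0], "twist": 0, "grip": 0},
    {"offset": [-50, 140, 0], "twist": 0, "grip": 0},
    {"offset": [-62, 172, 0], "twist": 0, "grip": 0}
  ]
}}

```text
time: 15.73
tool_pos: [0.5686, 0.2322, 0.5316]
tool_rot: [-0.001, -0.075, 0.997, 0.0]
contact_force: [0.3, -0.7, 0.2]
gripper_width: -0.0
```

{"method": "play_rows", "body": {
  "increments": [
    {"offset": [-12, 32, 0], "twist": 0.06, "grip": 0},
    {"offset": [-22, 62, 0], "twist": 0.12, "grip": 0},
    {"offset": [-32, 90, 0], "twist": 0.18, "grip": 0},
    {"offset": [-40, 112, 0], "twist": 0.24, "grip": 0},
    {"offset": [-44, 124, 0], "twist": 0.29, "grip": 0}
  ]
}}

```text
time: 16.15
tool_pos: [0.5938, 0.3618, 0.5308]
tool_rot: [-0.001, 0.071, 0.997, -0.0]
contact_force: [0.4, 0.5, 0.3]
gripper_width: 0.002
```

```bash
cat >> h.py <<'E'
b=np.radians(-8.1); ex=np.array([np.cos(b),np.sin(b),0]); ey=np.array([-np.sin(b),np.cos(b),0])
H=np.array([.5655,.155,0])+.1*ey
def dp(cy,ztip): return H+cy*ey+np.array([0,0,ztip+.173])
E
python3 - <<'E'
from h import *
to(dp(.105,.262),171.9)
M=rot().as_matrix()
p=None
for th in [1.79,1.57,1.4,1.2,1.0,.8,.6,.4,.2,0]:
    r=.16; cy=-r*np.cos(th)+.016*np.sin(th)+.0145; z=.107+r*np.sin(th)+.016*np.cos(th)
    if th>1.6: cy,z=.059+.0145,.262
    P=dp(cy,z); print(th,round(cy,4),round(z,4),P.round(4), None if p is None else (1000*M.T@(P-p)).round(1)); p=P
E
```

```text
t 16.15 tcp [0.5938 0.3618 0.5308] yaw 171.87 g 0.002 F [0.45 0.46 0.29] M [-0.018  0.038  0.007]
offset mm [-1.3 -3.7 95.8]
twist -0.0005186590895074339
1.79 0.0735 0.262 [0.5899 0.3268 0.435 ] None
1.57 0.0304 0.267 [0.5839 0.2841 0.44  ] [ -0.  -43.1  -5. ]
1.4 0.0031 0.2674 [0.58   0.257  0.4404] [ -0.  -27.3  -0.4]
1.2 -0.0286 0.2619 [0.5756 0.2257 0.4349] [ -0.  -31.6   5.5]
1.0 -0.0585 0.2503 [0.5713 0.1961 0.4233] [ -0.  -29.9  11.7]
0.8 -0.0855 0.2329 [0.5675 0.1694 0.4059] [ -0.1 -27.   17.4]
0.6 -0.1085 0.2105 [0.5643 0.1466 0.3835] [ -0.1 -23.   22.4]
0.4 -0.1266 0.184 [0.5617 0.1286 0.357 ] [ -0.1 -18.1  26.5]
0.2 -0.1391 0.1545 [0.56   0.1163 0.3275] [ -0.1 -12.5  29.6]
0 -0.1455 0.123 [0.5591 0.11   0.296 ] [-0.1 -6.4 31.5]
```

{"method": "play_rows", "body": {
  "increments": [
    {"offset": [-1, 0, 25], "twist": 0, "grip": 0},
    {"offset": [-1, 0, 55], "twist": 0, "grip": 0},
    {"offset": [-1, 0, 80], "twist": 0, "grip": 0},
    {"offset": [-1, -3, 96], "twist": 0, "grip": 0},
    {"offset": [-1, -4, 96], "twist": 0, "grip": 0}
  ]
}}

```text
time: 16.57
tool_pos: [0.5935, 0.3546, 0.4294]
tool_rot: [-0.005, 0.071, 0.997, -0.003]
contact_force: [-0.5, 0.0, -0.3]
gripper_width: 0.002
```

{"method": "play_rows", "body": {
  "increments": [
    {"offset": [0, -8, 0], "twist": 0, "grip": 0},
    {"offset": [0, -16, 0], "twist": 0, "grip": 0},
    {"offset": [0, -22, 0], "twist": 0, "grip": 0},
    {"offset": [0, -28, 0], "twist": 0, "grip": 0},
    {"offset": [0, -34, 0], "twist": 0, "grip": 0}
  ]
}}

```text
time: 16.98
tool_pos: [0.5901, 0.3207, 0.4391]
tool_rot: [0.002, 0.071, 0.997, 0.003]
contact_force: [0.5, 6.1, 5.5]
gripper_width: -0.001
```

{"method": "play_rows", "body": {
  "increments": [
    {"offset": [0, -6, 0], "twist": 0, "grip": 0},
    {"offset": [0, -12, 0], "twist": 0, "grip": 0},
    {"offset": [0, -18, 0], "twist": 0, "grip": 0},
    {"offset": [0, -24, -1], "twist": 0, "grip": 0},
    {"offset": [0, -30, -2], "twist": 0, "grip": 0}
  ]
}}

```text
time: 17.4
tool_pos: [0.5858, 0.2914, 0.4422]
tool_rot: [0.003, 0.071, 0.998, 0.003]
contact_force: [0.0, 4.7, 6.2]
gripper_width: 0.003
```

```bash
python3 - <<'E'
from h import *
to(None)
d=manip.state()["tool_pos"]-H; print("ey",d@ey,"ex",d@ex,"tip z",d[2]-.173)
a=manip.grab_frame("top")
for n in("door_edge","psu_top"): print(n,[(round(d["p"],2),w("top",d["xyz"]).round(3).tolist()) for d in manip.tip_of(n,"top")[:2]])
E
```

```text
t 17.4 tcp [0.5858 0.2914 0.4422] yaw 171.91 g 0.003 F [0.   4.67 6.15] M [ 0.586 -0.075  0.023]
ey 0.037853964972609275 ex 0.0009061094895884978 tip z 0.26915185357562027
door_edge [(0.81, [0.588, 0.275, 0.307]), (0.66, [0.47, -0.296, 0.006])]
psu_top [(0.98, [0.459, -0.29, 0.092]), (0.65, [0.344, 0.522, 0.008])]
```

{"method": "play_rows", "body": {
  "increments": [
    {"offset": [0, -10, 0], "twist": 0, "grip": 0},
    {"offset": [0, -20, 0], "twist": 0, "grip": 0},
    {"offset": [0, -30, 0], "twist": 0, "grip": 0},
    {"offset": [0, -40, 0], "twist": 0, "grip": 0},
    {"offset": [0, -50, 1], "twist": 0, "grip": 0}
  ]
}}

```text
time: 17.97
tool_pos: [0.5788, 0.241, 0.4395]
tool_rot: [0.002, 0.071, 0.997, 0.001]
contact_force: [1.8, 3.1, 4.1]
gripper_width: -0.004
```

{"method": "play_rows", "body": {
  "increments": [
    {"offset": [0, -9, 2], "twist": 0, "grip": 0},
    {"offset": [0, -18, 4], "twist": 0, "grip": 0},
    {"offset": [0, -28, 7], "twist": 0, "grip": 0},
    {"offset": [0, -37, 11], "twist": 0, "grip": 0},
    {"offset": [0, -46, 15], "twist": 0, "grip": 0}
  ]
}}

```text
time: 18.38
tool_pos: [0.5721, 0.1948, 0.4212]
tool_rot: [-0.0, 0.071, 0.997, -0.0]
contact_force: [1.1, 2.2, 4.7]
gripper_width: 0.0
```

```bash
cat >> h.py <<'E'
def dstat():
    to(None); d=manip.state()["tool_pos"]-H; y=d@ey-.0145; z=d[2]-.173-.107
    R_=np.hypot(y,z); r=np.sqrt(R_**2-.016**2); print("ey",round(d@ey,4),"ex",round(d@ex,4),"ztip",round(d[2]-.173,4),"theta if touching",round(np.arctan2(z,-y)-np.arctan2(.016,r),3),"r",round(r,3))
    a=manip.grab_frame("top")
    for n in("door_edge",): print(n,[(round(e["p"],2),w("top",e["xyz"]).round(3).tolist()) for e in manip.tip_of(n,"top")[:2]])
E
python3 -c "
from h import *
dstat()"
```

```text
t 18.38 tcp [0.5721 0.1948 0.4212] yaw 171.85 g 0.0 F [1.07 2.24 4.7 ] M [ 0.275 -0.202  0.024]
ey -0.0597 ex 0.0009 ztip 0.2482 theta if touching 0.987 r 0.159
door_edge [(0.7, [0.569, 0.162, 0.285])]
```

{"method": "play_rows", "body": {
  "increments": [
    {"offset": [0, -11, 6], "twist": 0, "grip": 0},
    {"offset": [0, -22, 13], "twist": 0, "grip": 0},
    {"offset": [0, -32, 21], "twist": 0, "grip": 0},
    {"offset": [0, -41, 30], "twist": 0, "grip": 0},
    {"offset": [0, -49, 39], "twist": 0, "grip": 0}
  ]
}}

```text
time: 18.9
tool_pos: [0.565, 0.1461, 0.3819]
tool_rot: [-0.0, 0.071, 0.997, -0.001]
contact_force: [-1.1, 0.3, 2.6]
gripper_width: -0.001
```

{"method": "play_rows", "body": {
  "increments": [
    {"offset": [0, -7, 9], "twist": 0, "grip": 0},
    {"offset": [0, -13, 18], "twist": 0, "grip": 0},
    {"offset": [0, -18, 27], "twist": 0, "grip": 0},
    {"offset": [0, -23, 36], "twist": 0, "grip": 0},
    {"offset": [0, -27, 46], "twist": 0, "grip": 0}
  ]
}}

```text
time: 19.32
tool_pos: [0.5615, 0.1201, 0.3362]
tool_rot: [0.0, 0.071, 0.997, -0.0]
contact_force: [-0.4, -0.1, 2.4]
gripper_width: -0.001
```

```bash
python3 -c "
from h import *
dstat()"
```

```text
t 19.32 tcp [0.5615 0.1201 0.3362] yaw 171.87 g -0.001 F [-0.39 -0.05  2.39] M [-0.179  0.039 -0.022]
ey -0.1351 ex 0.001 ztip 0.1632 theta if touching 0.259 r 0.159
door_edge [(0.74, [0.555, 0.069, 0.18]), (0.6, [0.766, -0.158, 0.003])]
```

{"method": "play_rows", "body": {
  "increments": [
    {"offset": [0, -3, 8], "twist": 0, "grip": 0},
    {"offset": [0, -6, 17], "twist": 0, "grip": 0},
    {"offset": [0, -8, 25], "twist": 0, "grip": 0},
    {"offset": [0, -9, 31], "twist": 0, "grip": 0},
    {"offset": [0, -9, 36], "twist": 0, "grip": 0}
  ]
}}

```text
time: 19.83
tool_pos: [0.5602, 0.1115, 0.3001]
tool_rot: [-0.0, 0.071, 0.997, -0.0]
contact_force: [-0.1, -1.4, 1.9]
gripper_width: 0.001
```

{"method": "play_rows", "body": {
  "increments": [
    {"offset": [0, 0, 1], "twist": 0, "grip": 0},
    {"offset": [0, 0, 2], "twist": 0, "grip": 0},
    {"offset": [0, 0, 3], "twist": 0, "grip": 0},
    {"offset": [0, 0, 3.5], "twist": 0, "grip": 0},
    {"offset": [0, 0, 3.5], "twist": 0, "grip": 0}
  ]
}}

```text
time: 20.25
tool_pos: [0.5602, 0.1119, 0.2976]
tool_rot: [0.0, 0.071, 0.997, 0.0]
contact_force: [0.1, 1.1, 0.1]
gripper_width: 0.004
```

```bash
python3 -c "
from h import *
dstat()"
```

```text
t 20.25 tcp [0.5602 0.1119 0.2976] yaw 171.88 g 0.004 F [0.14 1.08 0.08] M [-0.016  0.037  0.004]
ey -0.1434 ex 0.0009 ztip 0.1246 theta if touching 0.01 r 0.158
door_edge [(0.91, [0.556, 0.058, 0.128])]
```

{"method": "play_rows", "body": {
  "increments": [
    {"offset": [0, 0, 0.6], "twist": 0, "grip": 0},
    {"offset": [0, 0, 1.2], "twist": 0, "grip": 0},
    {"offset": [0, 0, 1.8], "twist": 0, "grip": 0},
    {"offset": [0, 0, 2.4], "twist": 0, "grip": 0},
    {"offset": [0, 0, 2.4], "twist": 0, "grip": 0}
  ]
}}

```text
time: 20.77
tool_pos: [0.5603, 0.1119, 0.2964]
tool_rot: [-0.0, 0.071, 0.997, -0.0]
contact_force: [-3.3, -0.3, 7.2]
gripper_width: -0.003
```

```bash
python3 -c "
from h import *
dstat()"
```

```text
t 20.77 tcp [0.5603 0.1119 0.2964] yaw 171.88 g -0.003 F [-3.33 -0.3   7.2 ] M [-0.137  0.671 -0.025]
ey -0.1434 ex 0.001 ztip 0.1234 theta if touching 0.003 r 0.158
door_edge [(0.91, [0.555, 0.056, 0.124])]
```

{"method": "play_rows", "body": {
  "increments": [
    {"offset": [0, 0, 0.4], "twist": 0, "grip": 0},
    {"offset": [0, 0, 0.8], "twist": 0, "grip": 0},
    {"offset": [0, 0, 1.2], "twist": 0, "grip": 0},
    {"offset": [0, 0, 1.2], "twist": 0, "grip": 0},
    {"offset": [0, 0, 1.2], "twist": 0, "grip": 0}
  ]
}}

```text
time: 21.28
tool_pos: [0.5604, 0.1119, 0.2964]
tool_rot: [-0.0, 0.071, 0.997, -0.0]
contact_force: [-7.8, -1.0, 12.7]
gripper_width: 0.001
```

```bash
python3 -c "
from h import *
dstat()"
```

```text
t 21.28 tcp [0.5604 0.1119 0.2964] yaw 171.89 g 0.001 F [-7.82 -1.01 12.69] M [-0.149  1.199 -0.041]
ey -0.1434 ex 0.001 ztip 0.1234 theta if touching 0.002 r 0.158
door_edge [(0.78, [0.552, 0.06, 0.127])]
```

The door is hard on its stop: there was no further travel as the force rose to 13 N. I'll back off, rise and check.

{"method": "play_rows", "body": {
  "increments": [
    {"offset": [0, 0, -4], "twist": 0, "grip": 0},
    {"offset": [0, 0, -15], "twist": 0, "grip": 0},
    {"offset": [0, 0, -35], "twist": 0, "grip": 0},
    {"offset": [0, 0, -65], "twist": 0, "grip": 0},
    {"offset": [0, 0, -100], "twist": 0, "grip": 0}
  ]
}}

```text
time: 21.8
tool_pos: [0.5596, 0.1118, 0.3929]
tool_rot: [-0.002, 0.071, 0.997, -0.0]
contact_force: [0.9, -0.3, 0.1]
gripper_width: 0.002
```

{"method": "play_rows", "body": {
  "increments": [
    {"offset": [25, 0, -25], "twist": 0, "grip": 0},
    {"offset": [50, 0, -50], "twist": 0, "grip": 0},
    {"offset": [75, 0, -75], "twist": 0, "grip": 0},
    {"offset": [100, 0, -95], "twist": 0, "grip": 0},
    {"offset": [105, 0, -100], "twist": 0, "grip": 0}
  ]
}}

```text
time: 22.22
tool_pos: [0.454, 0.1272, 0.4993]
tool_rot: [0.004, 0.07, 0.998, 0.001]
contact_force: [0.6, -0.1, 0.9]
gripper_width: 0.001
```

```bash
python3 - <<'E'
from h import *
a=manip.grab_frame("top");b=manip.grab_frame("side")
for c in("top","side"):
  for n in("psu_top","plate","door_edge","pipe_tee","nut_dish","screwdriver","spray_can"): print(c,n,[(round(d["p"],2),w(c,d["xyz"]).round(3).tolist()) for d in manip.tip_of(n,c)[:1]])
x=cv2.resize(a[110:300,150:530],(800,400),interpolation=cv2.INTER_CUBIC)
cv2.imwrite("pics/end.png",x); to(None)
E
```

```text
top psu_top [(0.88, [0.458, -0.293, 0.088])]
top plate [(0.87, [0.469, -0.295, 0.003])]
top door_edge [(0.82, [0.556, 0.055, 0.125])]
top pipe_tee [(0.77, [0.788, 0.052, -0.003])]
top nut_dish [(0.68, [0.771, -0.158, 0.005])]
top screwdriver [(0.52, [0.516, -0.57, 0.002])]
top spray_can [(0.8, [0.348, 0.525, 0.005])]
side psu_top [(0.96, [0.457, -0.293, 0.089])]
side plate [(0.57, [0.473, -0.292, 0.002])]
side door_edge [(0.85, [0.554, 0.06, 0.125])]
side pipe_tee [(0.85, [0.793, 0.053, -0.001])]
side nut_dish []
side screwdriver [(0.72, [0.517, -0.569, 0.0])]
side spray_can [(0.64, [0.343, 0.526, -0.001])]
t 23.02 tcp [0.4563 0.1267 0.4939] yaw 171.88 g 0.002 F [-0.62  0.42 -0.8 ] M [-0.03   0.009  0.004]
```

View pics/end.png

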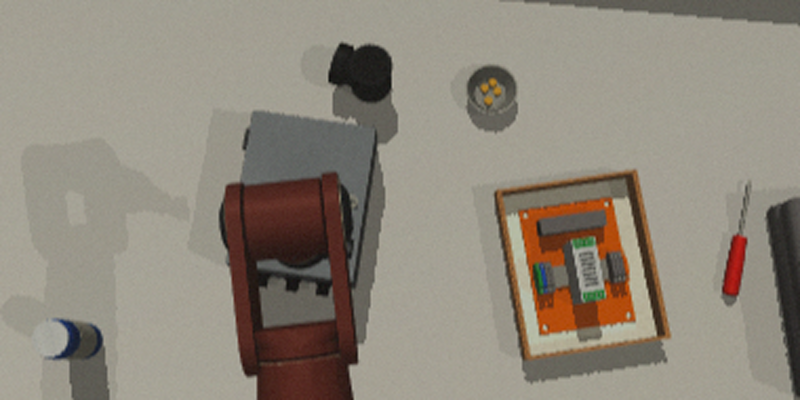

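The final picture shows the door flat on the box at (310,190), the plate flat in the tray at (580,270), and the tee, dish, screwdriver and can where they were. Handing in.

```bash
python3 -c "
from plant import manip
print(manip.job_done())"
```

```text
the job is handed in; nothing more can be done
None
```

The plate is in the tray and the door is shut. I handed the job in at about 23 s of the 72 s allowed.

- **Lift:** I gripped the power supply over the plate's balance point and lifted straight up. Side forces stayed under 2 N at every reading, after one 0.4 mm correction.
- **Placing:** I lowered the plate into the tray. It touched down with about 9 N on the floor, and I then released it.
- **Door:** I pushed it shut along its arc with the closed fingers. It then took 13 N without moving any further.

**Last checks:**
- Both cameras put the plate's underside at 2–3 mm, against the floor's 5 mm. The power supply's top was at 88–89 mm, as expected.
- Both cameras put the door's free edge at 125 mm, against 123 mm when fully shut. That is within the 4 mm accuracy of the measurement.
- The tee, dish, screwdriver and can were within about 5 mm of where they started. The side camera missed the dish in its last picture, so the dish rests on the top camera alone.
- The arm was clear of everything. No check failed.

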